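# Feed the die sandwich under the drag spring of a roller die press

### The job

Get the die press ready for its cut: with your fingertips, press the white cutting pad down hard on the sprung die and, keeping it pressed, slide it along the rails, shuttle and all, under the throat bar and its drag spring until the pad's front edge meets the upper roller, lying square, and then take your hand away. Only press and push: do not lift the pad off the die, and leave the loose things on and around the press where they are.

Things in the scene. Friction and masses are not known exactly. Their poses are not given: they have to be found in the camera images.
- press: Bench roller die press, fixed. Origin on the table under the middle of the throat bar, z up, stock is fed along its -y. Grey deck 300 mm (x) by 660 mm, top at z 60 mm. Two aluminium guide rails on it, inner faces x +-69 mm, y -70 to 290 mm, tops z 111 mm. Green side frames of the roller at x +-107 to +-129, y -64 to -194 mm, to z 225 mm (screws 255); gear case and star wheel at +x, to x 215 mm.
- throat (a point): Middle of the lower front edge of the throat bar, the steel bar across the rails: in the press frame x 0, y 10, z 111 mm. The bar is 190 mm long (x), y -10 to 10 mm, top z 123 mm, bolts to 130 mm. The top of the pad must be lower than its underside to pass, and only pressing the pad down brings it there.
- roller_face (a point): Point of the upper roller that the pad's front upper edge meets when fully home: in the press frame x 0, y -101, z 109 mm. The steel roller is 64 mm in diameter, its axis along x at y -124, z 132 mm, behind the throat bar between the side frames.
- shuttle (a joint): Travel in m of the shuttle along the press's -y, 0 to 0.165, about 1.2 N friction. It is an aluminium plate (134 mm wide, 200 mm long) carrying the plywood cutting die; at 0 its centre is at y 140 mm in the press frame. With the pad centred on it, the pad meets the roller at about 0.151; friction of the pressed pad carries it along.
- stripper (a joint): How far in m the sprung stripper plate on the die (130 x 190 mm; the pad and a sheet of card lie on it) is pressed down: 0 up, 0.008 hard down. Moves straight down without tilting. Springs push up 6.5 N at 0, 17 N at 0.008; the pad's weight takes 2 to 4 N of it. The pad passes under the bar from 0.005; once home the bar, drag spring and roller keep it at 0.005 to 0.008.
- drag_spring (a joint): Angle in rad by which the two-tined spring-steel drag spring is lifted: 0 at rest, about 0.09 to 0.15 with the pad under it, pressing on it with about 4 N. Tines 26 mm wide at x +-30 mm, clamped under the throat bar, dipping down the feed to y -66 mm in the press frame, underside 102 mm high there at rest. A pad that enters below the bar lifts them by itself.
- pad: White plastic cutting pad, loose slab 130 (x) by 180 (y) by 12 mm, 0.22 to 0.38 kg, lying on the stripper plate between the rails with 4 mm play each side. Origin at the centre of its underside; its -y end is the front. At the start its top is 116 mm above the table and its front edge about 36 mm short of the bar. When it is home its rear 69 mm are still clear of the bar.
- pad_front (a point): Middle of the upper front (-y) edge of the pad: 90 mm from its centre, 12 mm above its underside.
- oil_can: Small steel oil can, 36 mm wide, 75 mm tall, standing on the press deck outside the rail at the +x side. Origin under its base. Leave alone.
- tape_roll: Small roll of tape, 44 mm wide, 19 mm tall, lying on the press deck outside the rail at the -x side. Origin under its base. Leave alone.
- knife: Yellow utility knife, 150 mm long, lying on the table at the far side of the press. Leave alone.
- hammer: Hammer lying on the table at the left. Leave alone.
- ink_tin: Ink tin with red lid, 106 mm wide, 58 mm tall, on the table at the left. Leave alone.
- tapping_block: Wooden tapping block, 60 x 90 x 35 mm, on the table at the far side of the press. Leave alone.
There are look-alikes about, which are no part of the job. Several things have the shape of the pad; the one meant has the colours described above.

How it is judged:
On the way:
1. the fingertips press the pad down while its front part passes under the throat bar (contact force between the fingers and pad above 2 N and value of joint stripper above 0.004 m and y of pad_front in the frame of press between -0.088 and 0 m), for 0.1 s.
At the end, for the whole second after the job is handed in: The pad lies under the throat bar and the lifted drag spring, front edge within 10 mm of where it meets the roller, held down (stripper plate at least 3 mm down), square to the rails within 0.06 rad and at rest, with the shuttle under it (travel over 0.130) (y of pad_front in the frame of press below -0.091 m and z of pad_front in the frame of press between 0.102 and 0.1145 m and value of joint stripper above 0.003 m and value of joint drag_spring above 0.06 rad and value of joint shuttle above 0.13 m and angle between the y axis of pad and the y axis of press, either way round below 0.06 rad and linear speed of pad below 0.02 m/s); the robot touches nothing.
It fails at once if the pad is lifted or tipped up off the die (z of pad in the frame of press above 0.116 m or angle between pad's own z axis and vertical above 0.2 rad).
It fails at once if a loose thing on or around the press is moved by more than 20 mm or knocked over (distance of any of oil_can, tape_roll, knife, hammer, ink_tin, tapping_block from where it was at the start of the episode above 0.02 m or angle between oil_can's own z axis and vertical above 0.5 rad).
It also fails if it takes over 45 s, if anything falls off the work surface, if the arm or the gripper's body presses on something with over 40 N, if the wrist force passes 120 N, or if a joint passes its speed limit or range.

### The arm

A 6-joint arm with a two-finger parallel gripper is mounted at the origin on the work surface. World frame = base frame: x ahead of the robot, y to its left, z up, the work surface at z = 0. Lengths are in m, angles in rad, forces in N, time in s.
With the tool pointing down it reaches from about 0.325 to 0.9 m from the base axis. Payload 6.1 kg.
Tool frame: the origin (TCP) lies midway between the tips of the shut fingers; the grasp point (between the pads) lies 19 mm behind it; z points along the fingers, y is the line along which they close (so a half turn about z gives the same grasp; the last joint's range is limited). The gripper opens to 85 mm and grips with 20 to 120 N. Pads are 22 mm wide; open, the fingers measure 114 mm over their backs; the gripper's body (76 mm by 85 mm) begins 54 mm behind the grasp point. The pads swing forward as they close: fully open they stand 13 mm farther back than shut.
Start: joints at [1.141, 0.22, 1.526, -0, 1.395, -0.126], TCP at [0.187, 0.596, 0.231] pointing down, gripper open.
Joint ranges: [-2.98, 2.98], [-0.91, 2.08], [0.09, 2.57], [-1.24, 4.39], [0.2, 2.65], [-2.68, 2.68]. Speed limits (rad/s): [2.57, 2.57, 3.01, 3.14, 3.14, 3.14].

### API

Orientations are given as a unit quaternion [x, y, z, w].
In Python, from bench import robot gives the robot as it stands.
- The arm moves only by the tool drive_tool, never from a script. Its argument "deltas" is a list of rows, each an object of numbers: "dx", "dy", "dz": the shift along the tool's x, y, z in mm; "wx", "wy", "wz": the turn, a rotation vector about the tool's x, y, z in degrees. In form: [{"dx": .., "dy": .., "dz": .., "wx": .., "wy": .., "wz": ..}, ...]. A call has 1 to 20 rows; each row shifts and turns the commanded pose from where the row before left it, along the tool's axes as they then stand; what a row does not reach is not made up. A row lasts 1/10 s, in which the tool goes at most 50 mm and 8.59 degrees, less where a joint would pass 70% of its speed; a pose out of reach is approached as far as the arm can. A call with a gripper value outside its range is refused whole. "hand" is the finger opening in mm, from 0 to 85.4, set as the call begins (left out, the last holds). The fingers move at their own pace and stop on an object; "force" is the grip in N (left out, the last holds). Time passes only in rows, so rows that do not move let the fingers close. It gives the time, the measured TCP pose, the force, the opening and the grip force at its end, in the units of the state.
- robot.get_state(): the state, without advancing time (a new reading comes with each control period).
- robot.grab_frame(name): name is "side" or "top" or "wrist"; returns the picture (480x640x3 uint8, blue, green, red); there is no depth.
- robot.camera_model(name): a dict with "fx", "fy", "cx", "cy" (pixels), "k1" (the pictures are not rectified: a ray, as slopes to the right and down, at radius r is drawn at 1 + k1 r^2 times it, then the intrinsics apply), "R" (3x3) and "t" (3): a world point X has camera coordinates R X + t; the wrist camera has in their place "mount" (4x4, takes a point from camera to tool coordinates, whose origin is the TCP and whose axes are the flange's). Camera axes: x right, y down, z forward; pixel columns grow to the right and rows downward; lengths in m; the calibration is good to about 2 mm. A picture is of the moment at which its call begins: read the wrist's pose just before it. camera_model takes no time and is no camera call.
- robot.hand_in(): hands the job in; it is judged then, once.
Trained networks look in the newest picture that a camera, given by its name, has taken for a name from the list of things; names that differ only in an ending like _2 or _b are one class to them, and where a whole thing is asked for, a point or a joint stands for the part that bears it (a point fixed in the world has none). Each returns a list of dicts, best first, with "p" (0 to 1); they miss things now and then, are a little off and sometimes report something else, mostly with a low value. They report only what shows in the picture. A call takes as long as a camera call. They do not tell look-alikes from the thing itself.
- robot.boxes_of(camera, name): "centre" ([column, row] in pixels, amid what is visible of it).
The state is a dict: "clock": time; "joint_positions": joint angles; "dq": joint speeds; "effort": joint torques, N m; "tcp_pos": TCP position; "orientation": TCP orientation; "ft_force": force on the tool from outside, world axes, zero at the start; "torque": the same for the moment, N m; "gripper_width": finger opening in m; "grasp_force": force on a finger pad.
Only numpy, scipy, OpenCV 4.12 (cv2) and the standard library are available. Lean on these libraries where they do the work, as an engineer would, in place of code of your own. Each camera call takes 0.05 s, during which the arm holds its last target. There are 200 camera calls.

## Working session

There is one attempt and no reset: what is moved stays moved. The work goes in short steps, Python scripts to look and compute and a tool call to move; the robot and the scene stay as the last step left them, time stands still between calls to the robot, and variables do not carry over. Pictures are saved under pics/ and viewed, at most 10 in all, crops included, and the job is handed in when it is done.

Besides the shell and the picture viewer there is one more tool, called after "Emit:" in YAML: its name, and indented under it one key for each argument. drive_tool: Moves the arm, as the interface text tells. Its arguments: {"type":"object","properties":{"deltas":{"type":"array","items":{"type":"object","properties":{"dx":{"type":"number"},"dy":{"type":"number"},"dz":{"type":"number"},"wx":{"type":"number"},"wy":{"type":"number"},"wz":{"type":"number"}}}},"hand":{"type":"number"},"force":{"type":"number"}},"required":["deltas"]}

```bash
mkdir -p pics; ls; python3 - <<'E'
from bench import robot
import cv2
for c in("side","top"):
    cv2.imwrite(f"pics/{c}0.png",robot.grab_frame(c))
    for n in("pad","press","throat","oil_can","tape_roll","shuttle","drag_spring"):
        try: print(c,n,[(d["centre"],round(d["p"],2)) for d in robot.boxes_of(c,n)][:4])
        except Exception as e: print(c,n,e)
s=robot.get_state();print(s["clock"],s["tcp_pos"],s["orientation"])
E
```

```text
pics
side pad [([434.4, 392.0], 0.91), ([304.0, 254.5], 0.75), ([460.3, 189.3], 0.72), ([178.1, 367.0], 0.49)]
side press [([312.2, 214.1], 0.85)]
side throat [([315.5, 211.8], 0.64), ([326.0, 195.4], 0.34)]
side oil_can [([238.3, 259.5], 0.65)]
side tape_roll [([357.7, 292.2], 0.64), ([312.8, 194.5], 0.17)]
side shuttle [([301.0, 293.4], 0.59)]
side drag_spring [([312.4, 194.8], 0.53)]
top pad [([295.3, 228.0], 0.82), ([456.2, 337.2], 0.77), ([238.1, 340.5], 0.67)]
top press [([380.1, 214.1], 0.78), ([294.1, 230.0], 0.37)]
top throat [([379.1, 215.0], 0.78), ([329.8, 230.0], 0.45)]
top oil_can []
top tape_roll [([282.2, 279.7], 0.63), ([278.9, 192.7], 0.19)]
top shuttle [([328.7, 229.3], 0.69)]
top drag_spring [([358.1, 226.3], 0.58)]
0.8 [0.18698224 0.59638487 0.23134405] [ 1.51332064e-01  9.88482982e-01  3.87482493e-05 -4.08946713e-06]
```

View pics/side0.png

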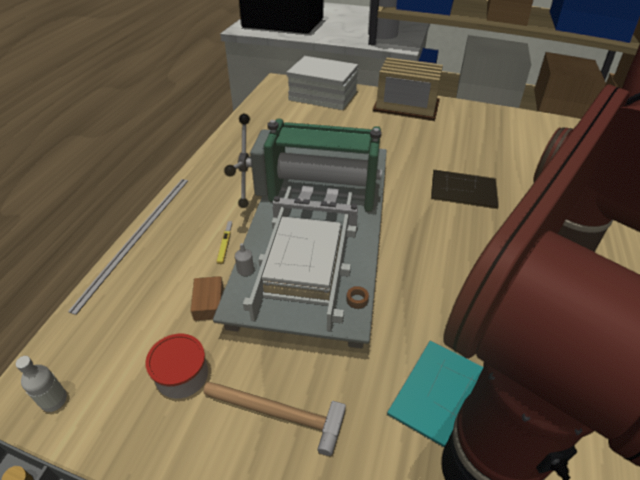

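View pics/top0.png

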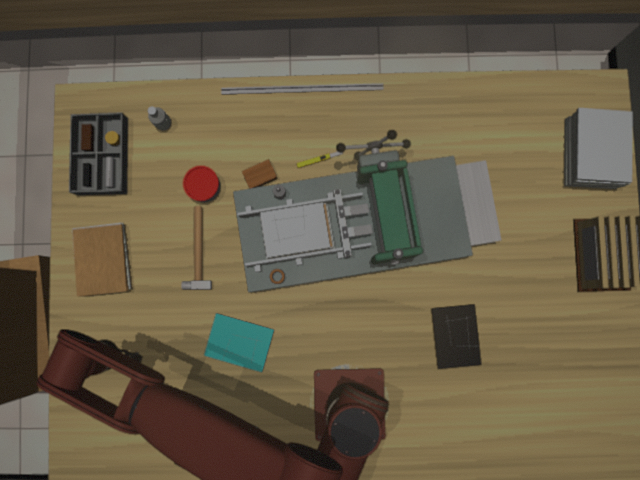

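White pad: side (304,254), top (295,228), on the press between the rails. The look-alikes are the teal slab at top (238,340), the black slab at top (456,337), and possibly the card stack and cover at the side. I choose the white one and check it in one enlarged crop.

```bash
cat > h.py <<'E'
import numpy as np, cv2
from bench import robot
def ray(cam,uv,z,Rt=None):
    m=robot.camera_model(cam); R,t=(np.array(m["R"]),np.array(m["t"])) if Rt is None else Rt
    d=(np.array(uv,float)-[m["cx"],m["cy"]])/[m["fx"],m["fy"]]
    s=d.copy()
    for _ in range(20): s=d/(1+m["k1"]*(s@s))
    v=R.T@np.array([*s,1]); o=-R.T@t
    return o+v*(z-o[2])/v[2]
def proj(cam,X,Rt=None):
    m=robot.camera_model(cam); R,t=(np.array(m["R"]),np.array(m["t"])) if Rt is None else Rt
    c=R@np.array(X)+t; s=c[:2]/c[2]; s=s*(1+m["k1"]*(s@s))
    return s*[m["fx"],m["fy"]]+[m["cx"],m["cy"]]
def wristRt():
    from scipy.spatial.transform import Rotation as Ro
    s=robot.get_state(); T=np.eye(4);T[:3,:3]=Ro.from_quat(s["orientation"]).as_matrix();T[:3,3]=s["tcp_pos"]
    T=np.linalg.inv(T@np.array(robot.camera_model("wrist")["mount"])); return T[:3,:3],T[:3,3]
E
python3 - <<'E'
from h import *
im=cv2.imread("pics/top0.png")
for uv in [(235,190),(250,291),(471,257),(455,157)]: print("deck",ray("top",uv,.06).round(3))
g=im.min(2)
print(g[228,255:350])
roi=np.zeros_like(g);roi[195:265,250:345]=1
m=((g>150)&(roi>0)).astype(np.uint8)
n,l,st,c=cv2.connectedComponentsWithStats(m);k=l[228,290];print(k,st[k])
if k:
    r=cv2.minAreaRect(cv2.findContours((l==k).astype(np.uint8),0,2)[0][0]);print(r)
    for p in cv2.boxPoints(r): print(p,ray("top",p,.116).round(3))
cv2.imwrite("pics/crop.png",cv2.resize(im[140:300,225:425],None,fx=4,fy=3.75,interpolation=cv2.INTER_CUBIC))
E
```

```text
deck [0.632 0.32  0.06 ]
deck [0.336 0.279 0.06 ]
deck [ 0.42  -0.362  0.06 ]
deck [ 0.715 -0.329  0.06 ]
[ 95  96  99  95  98  91  84 109 135 138 140 138 138 139 138 138 139 138
 138 138 135 131 136 138 137 139 136 137 139 138 138 138 139 138 137 137
 137 139 138 140 138 138 137 137 139 139 136 138 136 131 135 139 137 136
 137 137 137 137 136 136 136 138 135 137 136 137 134 136 134 135 137 130
  80  68  93 104  95  90  96  98  96  95  97  92  87 120 122  83  69  67
  68  72  98 127 135]
0 [     0      0    640    480 307200]
```

View pics/crop.png

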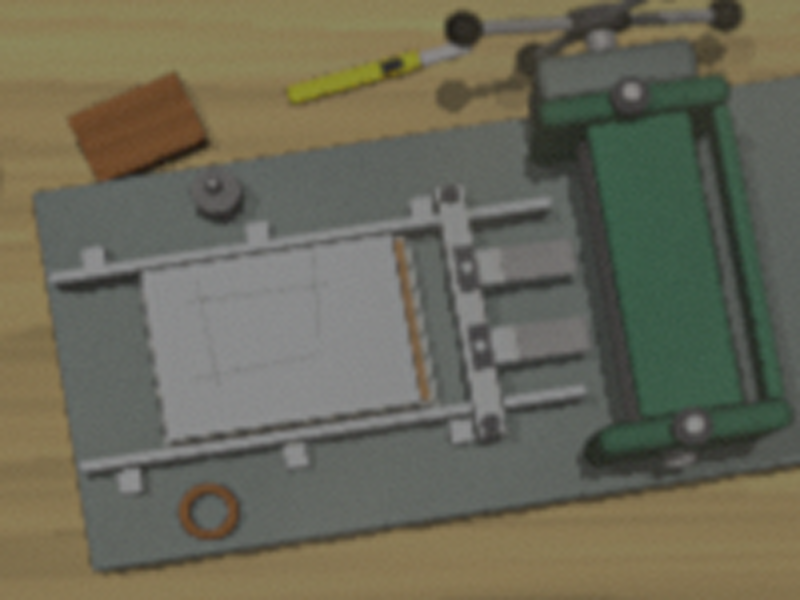

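The crop confirms it: the white pad lies between the rails (crop 143..428 × 235..440). The bar runs from (450,190) to (490,435), the oil can is at (215,195) and the tape at (208,512).

```bash
python3 - <<'E'
from h import *
f=lambda x,y,z:ray("top",(x/4+225-.4,y/3.75+140-.4),z)
P=[f(*p,.116) for p in [(143,272),(396,235),(428,402),(165,440)]]
for p in P: print("pad",p.round(3))
print([np.linalg.norm(P[i]-P[(i+1)%4]).round(3) for i in range(4)], np.mean(P,0).round(3))
for n,p in {"barL":(450,185,.123),"barR":(490,438,.123),"railL0":(52,279,.111),"railL1":(550,207,.111),"railR0":(85,468,.111),"railR1":(583,392,.111)}.items(): print(n,f(*p).round(3))
D=[ray("top",u,.06) for u in [(235,190),(250,291),(471,257),(455,157)]]
ya=(D[0]+D[1]-D[2]-D[3])[:2]; print("press y angle",np.degrees(np.arctan2(ya[1],ya[0])))
print("oil",ray("top",(278.5,190),.12).round(3),"tape",ray("top",(277,276),.079).round(3))
print(np.array(robot.camera_model("wrist")["mount"]).round(3))
E
```

```text
pad [0.557 0.24  0.116]
pad [0.581 0.06  0.116]
pad [0.454 0.041 0.116]
pad [0.43  0.226 0.116]
[np.float64(0.181), np.float64(0.128), np.float64(0.187), np.float64(0.128)] [0.506 0.142 0.116]
barL [0.617 0.021 0.123]
barR [ 0.426 -0.002  0.123]
railL0 [0.554 0.305 0.111]
railL1 [ 0.6   -0.049  0.111]
railR0 [0.41  0.283 0.111]
railR1 [ 0.46  -0.068  0.111]
press y angle 97.33756657623215
oil [0.619 0.187 0.12 ] tape [0.377 0.198 0.079]
[[ 0.001 -0.954 -0.299  0.076]
 [ 1.     0.001 -0.001  0.   ]
 [ 0.001 -0.299  0.954 -0.143]
 [ 0.     0.     0.     1.   ]]
```

Emit:
drive_tool:
  deltas:
    - {"dx": -27.7,"dy": -19.3,"dz": 2}
    - {"dx": -27.7,"dy": -19.3,"dz": 2}
    - {"dx": -27.7,"dy": -19.3,"dz": 2}
    - {"dx": -27.7,"dy": -19.3,"dz": 2}
    - {"dx": -27.7,"dy": -19.3,"dz": 2}
    - {"dx": -27.7,"dy": -19.3,"dz": 2}
    - {"dx": -27.7,"dy": -19.3,"dz": 2}
    - {"dx": -27.7,"dy": -19.3,"dz": 2}
    - {"dx": -27.7,"dy": -19.3,"dz": 2}
    - {"dx": -27.7,"dy": -19.3,"dz": 2}
    - {"dx": -27.7,"dy": -19.3,"dz": 2}
    - {"dx": -27.7,"dy": -19.3,"dz": 2}
    - {"dx": -27.7,"dy": -19.3,"dz": 2}
    - {"dx": -27.7,"dy": -19.3,"dz": 2}
    - {"dx": -27.7,"dy": -19.3,"dz": 2}
  hand: 40

```text
invalid input at $.deltas[0]: expected keys dx, dy, dz, wx, wy, wz
```

Emit:
drive_tool:
  deltas:
    - {"wz": 8.15}
    - {"wz": 8.15}
    - {"wz": 8.15}
    - {"wz": 8.15}
    - {"wz": 8.15}
    - {"wz": 8.15}
    - {"wz": 8.15}
    - {"wz": 8.15}
    - {}
    - {}

```text
invalid input at $.deltas[0]: expected keys dx, dy, dz, wx, wy, wz
```

```bash
python3 - <<'E'
from h import *
from scipy.spatial.transform import Rotation as Ro
Rt=wristRt(); im=robot.grab_frame("wrist"); cv2.imwrite("pics/w1.png",im)
O=np.array([.5215,.0095]);X=np.array([.9917,.1288]);Y=np.array([-.1288,.9917])
for n,x,y,z in [("padFL",.065,.046,.116),("padFR",-.065,.046,.116),("padBL",.065,.226,.116),("padBR",-.065,.226,.116),("barF+",.095,.01,.123),("barF-",-.095,.01,.123),("rail+",.069,.1,.111),("rail-",-.069,.1,.111)]:
    print(n,proj("wrist",[*(O+X*x+Y*y),z],Rt).round(0))
s=robot.get_state();print(s["clock"],s["tcp_pos"],Ro.from_quat(s["orientation"]).as_matrix().round(3),s["ft_force"],s["gripper_width"])
E
```

```text
padFL [ -5. 654.]
padFR [-83. 590.]
padBL [115. 622.]
padBR [ 42. 550.]
barF+ [-15. 680.]
barF- [-131.  587.]
rail+ [ 33. 642.]
rail- [-46. 572.]
0.85 [0.18699314 0.59638916 0.23134742] [[-0.954  0.299  0.   ]
 [ 0.299  0.954  0.   ]
 [-0.     0.    -1.   ]] [ 0.20853577 -0.0658968  -0.42333379] 0.08528049068087784
```

View pics/w1.png

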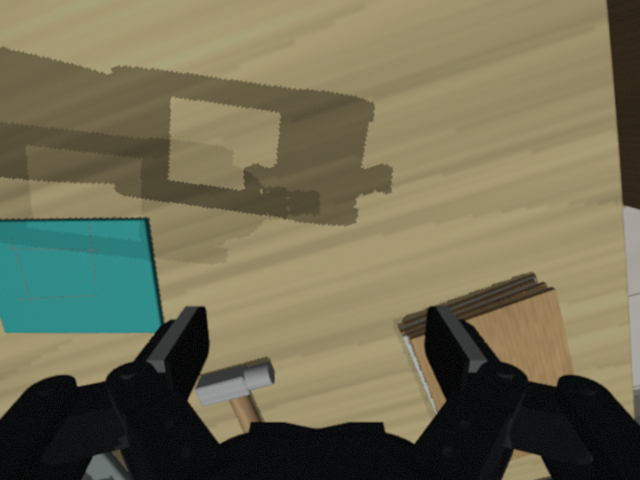

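Wrong start: rows need all six keys. The picture shows only the teal slab (75,275), the hammer and the fingers, so nothing has moved.

Emit:
drive_tool:
  deltas:
    - {"dx": -27.7,"dy": -19.3,"dz": 2,"wx": 0,"wy": 0,"wz": 0}
    - {"dx": -27.7,"dy": -19.3,"dz": 2,"wx": 0,"wy": 0,"wz": 0}
    - {"dx": -27.7,"dy": -19.3,"dz": 2,"wx": 0,"wy": 0,"wz": 0}
    - {"dx": -27.7,"dy": -19.3,"dz": 2,"wx": 0,"wy": 0,"wz": 0}
    - {"dx": -27.7,"dy": -19.3,"dz": 2,"wx": 0,"wy": 0,"wz": 0}
    - {"dx": -27.7,"dy": -19.3,"dz": 2,"wx": 0,"wy": 0,"wz": 0}
    - {"dx": -27.7,"dy": -19.3,"dz": 2,"wx": 0,"wy": 0,"wz": 0}
    - {"dx": -27.7,"dy": -19.3,"dz": 2,"wx": 0,"wy": 0,"wz": 0}
    - {"dx": -27.7,"dy": -19.3,"dz": 2,"wx": 0,"wy": 0,"wz": 0}
    - {"dx": -27.7,"dy": -19.3,"dz": 2,"wx": 0,"wy": 0,"wz": 0}
    - {"dx": -27.7,"dy": -19.3,"dz": 2,"wx": 0,"wy": 0,"wz": 0}
    - {"dx": -27.7,"dy": -19.3,"dz": 2,"wx": 0,"wy": 0,"wz": 0}
    - {"dx": -27.7,"dy": -19.3,"dz": 2,"wx": 0,"wy": 0,"wz": 0}
    - {"dx": -27.7,"dy": -19.3,"dz": 2,"wx": 0,"wy": 0,"wz": 0}
    - {"dx": -27.7,"dy": -19.3,"dz": 2,"wx": 0,"wy": 0,"wz": 0}
  hand: 40

```text
clock: 2.35
tcp_pos: [0.4976, 0.1946, 0.2015]
orientation: [0.151, 0.988, 0.0, 0.0]
ft_force: [-0.4, -0.3, 0.6]
gripper_width: 0.04
grasp_force: 0.0
```

Emit:
drive_tool:
  deltas:
    - {"dx": 0,"dy": 0,"dz": 0,"wx": 0,"wy": 0,"wz": 8.15}
    - {"dx": 0,"dy": 0,"dz": 0,"wx": 0,"wy": 0,"wz": 8.15}
    - {"dx": 0,"dy": 0,"dz": 0,"wx": 0,"wy": 0,"wz": 8.15}
    - {"dx": 0,"dy": 0,"dz": 0,"wx": 0,"wy": 0,"wz": 8.15}
    - {"dx": 0,"dy": 0,"dz": 0,"wx": 0,"wy": 0,"wz": 8.15}
    - {"dx": 0,"dy": 0,"dz": 0,"wx": 0,"wy": 0,"wz": 8.15}
    - {"dx": 0,"dy": 0,"dz": 0,"wx": 0,"wy": 0,"wz": 8.15}
    - {"dx": 0,"dy": 0,"dz": 0,"wx": 0,"wy": 0,"wz": 8.15}
    - {"dx": 0,"dy": 0,"dz": 0,"wx": 0,"wy": 0,"wz": 0}
    - {"dx": 0,"dy": 0,"dz": 0,"wx": 0,"wy": 0,"wz": 0}

```text
clock: 3.35
tcp_pos: [0.4968, 0.1958, 0.2014]
orientation: [0.659, 0.752, 0.0, 0.0]
ft_force: [-0.5, -0.3, 0.5]
gripper_width: 0.0402
grasp_force: 0.0
```

```bash
python3 - <<'E'
from h import *
from scipy.spatial.transform import Rotation as Ro
Rt=wristRt(); im=robot.grab_frame("wrist"); cv2.imwrite("pics/w2.png",im)
O=np.array([.5215,.0095]);X=np.array([.9917,.1288]);Y=np.array([-.1288,.9917])
for n,x,y,z in [("padFL",.065,.046,.116),("padFR",-.065,.046,.116),("padBL",.065,.226,.116),("padBR",-.065,.226,.116),("barF+",.095,.01,.123),("barF-",-.095,.01,.123),("rail+end",.069,.29,.111),("rail-end",-.069,.29,.111),("rail-",-.069,.1,.111)]:
    print(n,proj("wrist",[*(O+X*x+Y*y),z],Rt).round(0))
s=robot.get_state();p=s["tcp_pos"][:2]-O;print("press",p@X,p@Y);print(s["clock"],s["tcp_pos"],Ro.from_quat(s["orientation"]).as_matrix().round(3),s["ft_force"],s["gripper_width"])
E
```

```text
padFL [400. 422.]
padFR [230. 421.]
padBL [421. 188.]
padBR [210. 187.]
barF+ [437. 465.]
barF- [193. 465.]
rail+end [435.  77.]
rail-end [197.  76.]
rail- [221. 357.]
press -0.0004462093762047249 0.18794705491495034
3.4 [0.49685135 0.19581875 0.20134443] [[-0.132  0.991  0.   ]
 [ 0.991  0.132 -0.   ]
 [-0.     0.    -1.   ]] [-0.55200878  0.66417615  0.39036077] 0.040051906245239646
```

View pics/w2.png

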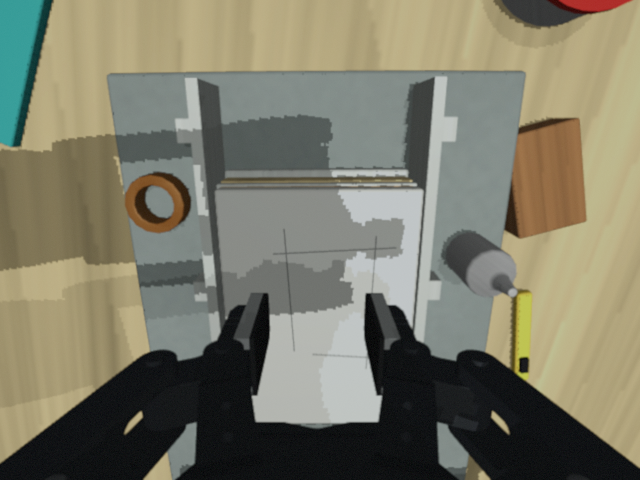

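The prediction matches: pad rear edge at row 187, columns 217–423, rails symmetric, and the oil can at (480,265) clear of the fingers. Descend.

Emit:
drive_tool:
  deltas:
    - {"dx": 0,"dy": 0,"dz": 16,"wx": 0,"wy": 0,"wz": 0}
    - {"dx": 0,"dy": 0,"dz": 16,"wx": 0,"wy": 0,"wz": 0}
    - {"dx": 0,"dy": 0,"dz": 16,"wx": 0,"wy": 0,"wz": 0}
    - {"dx": 0,"dy": 0,"dz": 16,"wx": 0,"wy": 0,"wz": 0}
    - {"dx": 0,"dy": 0,"dz": 16,"wx": 0,"wy": 0,"wz": 0}
    - {"dx": 0,"dy": 0,"dz": 3,"wx": 0,"wy": 0,"wz": 0}
    - {"dx": 0,"dy": 0,"dz": 2,"wx": 0,"wy": 0,"wz": 0}
    - {"dx": 0,"dy": 0,"dz": 0,"wx": 0,"wy": 0,"wz": 0}

```text
clock: 4.2
tcp_pos: [0.4972, 0.1959, 0.1169]
orientation: [0.66, 0.751, 0.0, 0.0]
ft_force: [-0.3, -0.1, 0.4]
gripper_width: 0.0398
grasp_force: 0.0
```

Emit:
drive_tool:
  deltas:
    - {"dx": 0,"dy": 0,"dz": 1,"wx": 0,"wy": 0,"wz": 0}
    - {"dx": 0,"dy": 0,"dz": 1,"wx": 0,"wy": 0,"wz": 0}
    - {"dx": 0,"dy": 0,"dz": 0,"wx": 0,"wy": 0,"wz": 0}

```text
clock: 4.5
tcp_pos: [0.497, 0.1959, 0.1146]
orientation: [0.66, 0.751, 0.0, 0.0]
ft_force: [-0.7, -0.3, -1.1]
gripper_width: 0.04
grasp_force: 0.0
```

Emit:
drive_tool:
  deltas:
    - {"dx": 0,"dy": 0,"dz": 1,"wx": 0,"wy": 0,"wz": 0}
    - {"dx": 0,"dy": 0,"dz": 1,"wx": 0,"wy": 0,"wz": 0}
    - {"dx": 0,"dy": 0,"dz": 0,"wx": 0,"wy": 0,"wz": 0}

```text
clock: 4.8
tcp_pos: [0.4971, 0.1959, 0.1126]
orientation: [0.66, 0.751, 0.0, 0.0]
ft_force: [-0.5, -0.7, 2.8]
gripper_width: 0.0403
grasp_force: 1.6
```

Emit:
drive_tool:
  deltas:
    - {"dx": 0,"dy": 0,"dz": 1,"wx": 0,"wy": 0,"wz": 0}
    - {"dx": 0,"dy": 0,"dz": 1,"wx": 0,"wy": 0,"wz": 0}
    - {"dx": 0,"dy": 0,"dz": 1,"wx": 0,"wy": 0,"wz": 0}
    - {"dx": 0,"dy": 0,"dz": 1,"wx": 0,"wy": 0,"wz": 0}
    - {"dx": 0,"dy": 0,"dz": 0,"wx": 0,"wy": 0,"wz": 0}

```text
clock: 5.3
tcp_pos: [0.4971, 0.1959, 0.1089]
orientation: [0.66, 0.751, 0.0, 0.0]
ft_force: [-1.9, 0.1, 8.8]
gripper_width: 0.0399
grasp_force: 4.0
```

Emit:
drive_tool:
  deltas:
    - {"dx": 0,"dy": 0,"dz": 1,"wx": 0,"wy": 0,"wz": 0}
    - {"dx": 0,"dy": 0,"dz": 1,"wx": 0,"wy": 0,"wz": 0}
    - {"dx": 0,"dy": 0,"dz": 1,"wx": 0,"wy": 0,"wz": 0}
    - {"dx": 0,"dy": 0,"dz": 0,"wx": 0,"wy": 0,"wz": 0}

```text
clock: 5.7
tcp_pos: [0.4972, 0.196, 0.1065]
orientation: [0.66, 0.751, 0.0, 0.0]
ft_force: [-4.5, -0.3, 11.7]
gripper_width: 0.0401
grasp_force: 5.6
```

Emit:
drive_tool:
  deltas:
    - {"dx": 0,"dy": 0,"dz": 1,"wx": 0,"wy": 0,"wz": 0}
    - {"dx": 0,"dy": 0,"dz": 0,"wx": 0,"wy": 0,"wz": 0}

```text
clock: 5.9
tcp_pos: [0.4972, 0.1959, 0.1064]
orientation: [0.66, 0.751, 0.0, 0.0]
ft_force: [-7.4, -2.7, 17.9]
gripper_width: 0.0399
grasp_force: 8.6
```

Emit:
drive_tool:
  deltas:
    - {"dx": 0,"dy": 0,"dz": 1,"wx": 0,"wy": 0,"wz": 0}
    - {"dx": -2,"dy": 0,"dz": 0,"wx": 0,"wy": 0,"wz": 0}
    - {"dx": -4,"dy": 0,"dz": 0,"wx": 0,"wy": 0,"wz": 0}
    - {"dx": -4,"dy": 0,"dz": 0,"wx": 0,"wy": 0,"wz": 0}
    - {"dx": -4,"dy": 0,"dz": 0,"wx": 0,"wy": 0,"wz": 0}
    - {"dx": -4,"dy": 0,"dz": 0,"wx": 0,"wy": 0,"wz": 0}
    - {"dx": -4,"dy": 0,"dz": 0,"wx": 0,"wy": 0,"wz": 0}

```text
clock: 6.6
tcp_pos: [0.5002, 0.1746, 0.1063]
orientation: [0.66, 0.751, 0.001, 0.0]
ft_force: [-10.0, -0.1, 22.4]
gripper_width: 0.0404
grasp_force: 11.4
```

```bash
cat > look.py <<'E'
import sys
from h import *
Rt=wristRt(); im=robot.grab_frame("wrist"); t=robot.grab_frame("top")
cv2.imwrite(sys.argv[1],np.hstack([cv2.resize(im,(400,300)),cv2.resize(t[150:300,225:425],(400,300),interpolation=cv2.INTER_CUBIC)]))
O=np.array([.5215,.0095]);X=np.array([.9917,.1288]);Y=np.array([-.1288,.9917])
s=robot.get_state();p=s["tcp_pos"][:2]-O;f=s["ft_force"];print("press",p@X,p@Y,"z",s["tcp_pos"][2],"F",f[:2]@X,f[:2]@Y,f[2],s["clock"])
E
python3 look.py pics/l1.png
```

```text
press 0.00018466613485134737 0.1658373696976413 z 0.10632373004544846 F -9.507977254324897 -1.6407596338501602 23.91517540839728 6.7
```

View pics/l1.png

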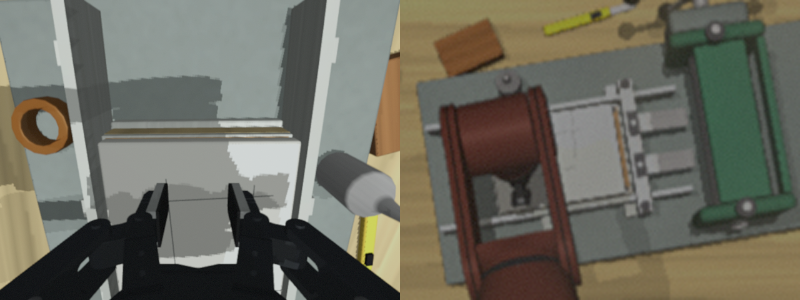

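The pad and shuttle move together, with the pad square (rear edge at row ~138, level). Continue under the bar, relieving the sideways load a little.

Emit:
drive_tool:
  deltas:
    - {"dx": -4,"dy": -0.5,"dz": 0,"wx": 0,"wy": 0,"wz": 0}
    - {"dx": -4,"dy": -0.5,"dz": 0,"wx": 0,"wy": 0,"wz": 0}
    - {"dx": -4,"dy": 0,"dz": 0,"wx": 0,"wy": 0,"wz": 0}
    - {"dx": -4,"dy": 0,"dz": 0,"wx": 0,"wy": 0,"wz": 0}
    - {"dx": -4,"dy": 0,"dz": 0,"wx": 0,"wy": 0,"wz": 0}
    - {"dx": -4,"dy": 0,"dz": 0,"wx": 0,"wy": 0,"wz": 0}

```text
clock: 7.3
tcp_pos: [0.5035, 0.1506, 0.1064]
orientation: [0.66, 0.751, 0.002, 0.001]
ft_force: [-4.4, 0.8, 19.4]
gripper_width: 0.0404
grasp_force: 9.6
```

Emit:
drive_tool:
  deltas:
    - {"dx": -4,"dy": 0,"dz": 0,"wx": 0,"wy": 0,"wz": 0}
    - {"dx": -4,"dy": 0,"dz": 0,"wx": 0,"wy": 0,"wz": 0}
    - {"dx": -4,"dy": 0,"dz": 0,"wx": 0,"wy": 0,"wz": 0}
    - {"dx": -4,"dy": 0,"dz": 0,"wx": 0,"wy": 0,"wz": 0}
    - {"dx": -4,"dy": 0,"dz": 0,"wx": 0,"wy": 0,"wz": 0}
    - {"dx": -4,"dy": 0,"dz": 0,"wx": 0,"wy": 0,"wz": 0}
    - {"dx": -4,"dy": 0,"dz": 0,"wx": 0,"wy": 0,"wz": 0}

```text
clock: 8.0
tcp_pos: [0.5073, 0.1227, 0.1064]
orientation: [0.66, 0.751, 0.002, 0.001]
ft_force: [-2.5, 1.4, 18.4]
gripper_width: 0.04
grasp_force: 9.2
```

```bash
python3 look.py pics/l2.png
```

```text
press 0.0005680450323238367 0.11343815624869813 z 0.10638717517584242 F -3.2592998342118524 -0.749047264979203 18.7309367481203 8.1
```

View pics/l2.png

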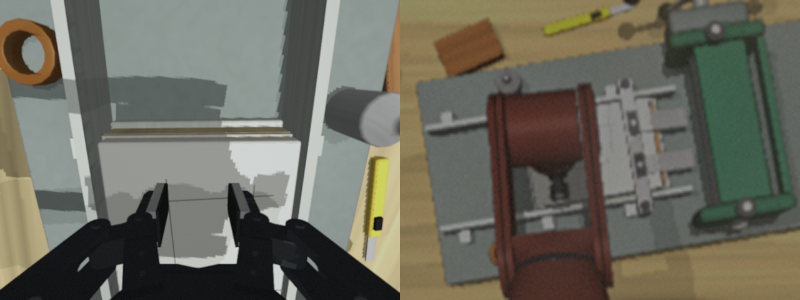

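The front is under the bar and the fingers have not slipped (rear edge unchanged in the wrist view). About 76 mm remains.

Emit:
drive_tool:
  deltas:
    - {"dx": -4,"dy": 0,"dz": 0.5,"wx": 0,"wy": 0,"wz": 0}
    - {"dx": -4,"dy": 0,"dz": 0.5,"wx": 0,"wy": 0,"wz": 0}
    - {"dx": -4,"dy": 0,"dz": 0,"wx": 0,"wy": 0,"wz": 0}
    - {"dx": -4,"dy": 0,"dz": 0,"wx": 0,"wy": 0,"wz": 0}
    - {"dx": -4,"dy": 0,"dz": 0,"wx": 0,"wy": 0,"wz": 0}
    - {"dx": -4,"dy": 0,"dz": 0,"wx": 0,"wy": 0,"wz": 0}
    - {"dx": -4,"dy": 0,"dz": 0,"wx": 0,"wy": 0,"wz": 0}
    - {"dx": -4,"dy": 0,"dz": 0,"wx": 0,"wy": 0,"wz": 0}
    - {"dx": -4,"dy": 0,"dz": 0,"wx": 0,"wy": 0,"wz": 0}

```text
clock: 9.0
tcp_pos: [0.5123, 0.0875, 0.1063]
orientation: [0.66, 0.751, 0.002, 0.001]
ft_force: [-5.1, 3.1, 24.5]
gripper_width: 0.0399
grasp_force: 12.2
```

Emit:
drive_tool:
  deltas:
    - {"dx": -4,"dy": 0,"dz": 0,"wx": 0,"wy": 0,"wz": 0}
    - {"dx": -4,"dy": 0,"dz": 0,"wx": 0,"wy": 0,"wz": 0}
    - {"dx": -4,"dy": 0,"dz": 0,"wx": 0,"wy": 0,"wz": 0}
    - {"dx": -4,"dy": 0,"dz": 0,"wx": 0,"wy": 0,"wz": 0}
    - {"dx": -4,"dy": 0,"dz": 0,"wx": 0,"wy": 0,"wz": 0}
    - {"dx": -4,"dy": 0,"dz": 0,"wx": 0,"wy": 0,"wz": 0}
    - {"dx": -4,"dy": 0,"dz": 0,"wx": 0,"wy": 0,"wz": 0}

```text
clock: 9.7
tcp_pos: [0.5162, 0.0592, 0.1063]
orientation: [0.66, 0.751, 0.002, 0.002]
ft_force: [-4.4, 2.4, 23.7]
gripper_width: 0.0404
grasp_force: 11.8
```

```bash
python3 look.py pics/l3.png
```

```text
press 0.00114558041278932 0.04936091616562072 z 0.10630014064669882 F -3.795583988051212 0.24953838445444793 24.200078231708538 9.8
```

Emit:
drive_tool:
  deltas:
    - {"dx": -2,"dy": 0,"dz": 0,"wx": 0,"wy": 0,"wz": 0}
    - {"dx": -2,"dy": 0,"dz": 0,"wx": 0,"wy": 0,"wz": 0}
    - {"dx": -2,"dy": 0,"dz": 0,"wx": 0,"wy": 0,"wz": 0}
    - {"dx": -2,"dy": 0,"dz": 0,"wx": 0,"wy": 0,"wz": 0}

```text
clock: 10.2
tcp_pos: [0.5173, 0.0513, 0.1063]
orientation: [0.66, 0.751, 0.002, 0.002]
ft_force: [-4.1, 2.7, 23.3]
gripper_width: 0.0401
grasp_force: 11.7
```

Emit:
drive_tool:
  deltas:
    - {"dx": -1,"dy": 0,"dz": 0,"wx": 0,"wy": 0,"wz": 0}
    - {"dx": -1,"dy": 0,"dz": 0,"wx": 0,"wy": 0,"wz": 0}

```text
clock: 10.4
tcp_pos: [0.5176, 0.0493, 0.1063]
orientation: [0.66, 0.751, 0.002, 0.002]
ft_force: [-3.6, 3.0, 23.3]
gripper_width: 0.0401
grasp_force: 11.6
```

Emit:
drive_tool:
  deltas:
    - {"dx": -1,"dy": 0,"dz": 0,"wx": 0,"wy": 0,"wz": 0}
    - {"dx": -1,"dy": 0,"dz": 0,"wx": 0,"wy": 0,"wz": 0}

```text
clock: 10.6
tcp_pos: [0.5177, 0.0485, 0.1063]
orientation: [0.66, 0.751, 0.003, 0.001]
ft_force: [-4.6, 9.1, 24.1]
gripper_width: 0.04
grasp_force: 12.1
```

```bash
python3 look.py pics/l4.png
```

```text
press 0.0012250013918911828 0.03922982283021146 z 0.10629394093438656 F -3.839283659285168 7.997245376505742 23.706615743387594 10.7
```

View pics/l4.png

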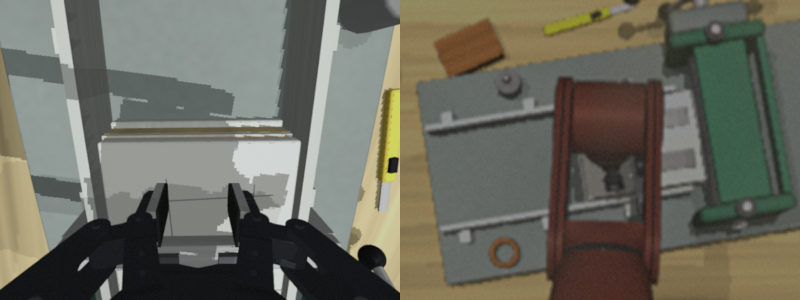

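The feed force jumped at about 149 mm of travel and the pad is square in the wrist view, so it has met the roller. Lift straight off.

Emit:
drive_tool:
  deltas:
    - {"dx": 0,"dy": 0,"dz": -2,"wx": 0,"wy": 0,"wz": 0}
    - {"dx": 0,"dy": 0,"dz": -2,"wx": 0,"wy": 0,"wz": 0}
    - {"dx": 0,"dy": 0,"dz": -4,"wx": 0,"wy": 0,"wz": 0}
    - {"dx": 0,"dy": 0,"dz": -10,"wx": 0,"wy": 0,"wz": 0}
    - {"dx": 0,"dy": 0,"dz": -20,"wx": 0,"wy": 0,"wz": 0}
    - {"dx": 0,"dy": 0,"dz": -25,"wx": 0,"wy": 0,"wz": 0}
    - {"dx": 20,"dy": 0,"dz": -25,"wx": 0,"wy": 0,"wz": 0}
    - {"dx": 30,"dy": 0,"dz": -20,"wx": 0,"wy": 0,"wz": 0}
    - {"dx": 30,"dy": 0,"dz": -10,"wx": 0,"wy": 0,"wz": 0}
    - {"dx": 30,"dy": 0,"dz": 0,"wx": 0,"wy": 0,"wz": 0}
    - {"dx": 30,"dy": 0,"dz": 0,"wx": 0,"wy": 0,"wz": 0}
    - {"dx": 30,"dy": 0,"dz": 0,"wx": 0,"wy": 0,"wz": 0}
    - {"dx": 0,"dy": 0,"dz": 0,"wx": 0,"wy": 0,"wz": 0}
    - {"dx": 0,"dy": 0,"dz": 0,"wx": 0,"wy": 0,"wz": 0}

```text
clock: 12.1
tcp_pos: [0.493, 0.2157, 0.2203]
orientation: [0.659, 0.752, -0.0, 0.0]
ft_force: [-0.2, -0.1, 1.3]
gripper_width: 0.04
grasp_force: 0.0
```

```bash
python3 - <<'E'
from h import *
Rt=wristRt();w=robot.grab_frame("wrist");s=robot.grab_frame("side")
cv2.imwrite("pics/end.png",np.hstack([cv2.resize(w,(400,300)),cv2.resize(s[110:320,200:420],(400,382))[:300]]))
O=np.array([.5215,.0095]);X=np.array([.9917,.1288]);Y=np.array([-.1288,.9917])
for x in(-.065,.065):
  for z in (.108,.111): print("pad rear home",x,z,proj("wrist",[*(O+X*x+Y*.079),z],Rt)*.625)
print(robot.get_state()["clock"],robot.get_state()["ft_force"])
E
```

```text
pad rear home -0.065 0.108 [148.81180951 240.09292343]
pad rear home -0.065 0.111 [148.35564474 241.62694212]
pad rear home 0.065 0.108 [247.65281572 240.27013322]
pad rear home 0.065 0.111 [248.11612366 241.8054647 ]
12.2 [ 0.53709836 -0.49996828 -0.06783777]
```

View pics/end.png

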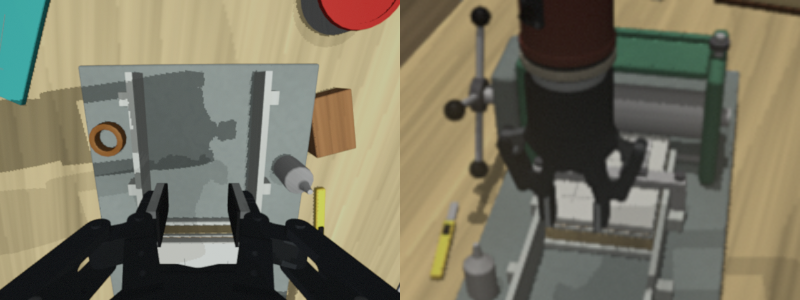

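The pad's rear edge shows at row ~240 (predicted 240–241), level and square. The front is under the bar and the loose things are undisturbed.

```bash
python3 -c "
from bench import robot
print(robot.hand_in())"
```

```text
the job is handed in; nothing more can be done
None
```

I handed the job in: the pad was pressed down and slid under the throat bar until it met the roller, square by the camera view. The hand was then taken clear, and the hand-in returned no verdict.

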